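Prop open the cover of an instrument box

ROBOT

A 6-joint arm with a two-finger parallel gripper is mounted at the origin on a cart in front of the work surface, level with it; the furniture and walls round the work are solid. World frame = base frame: x ahead of the robot, y to its left, z up, the work surface at z = 0. Lengths are in mm, angles in rad, forces in N, time in s.
With the tool pointing down it reaches from about 275 to 825 mm from the base axis. Payload 4.9 kg.
Tool frame: the origin (TCP) lies at the very end of the fingers, on their centre line; the grasp point (between the pads) lies 19 mm behind it; z points along the fingers, y is the line along which they close (so a half turn about z gives the same grasp; the last joint's range is limited). The gripper opens to 85 mm and grips with 20 to 120 N. Pads are 22 mm wide; open, the fingers measure 114 mm over their backs; the gripper's body (76 mm by 85 mm) begins 54 mm behind the grasp point. The pads swing forward as they close: fully open they stand 13 mm farther back than shut.
Start: joints at [-0.134, 0.326, -0.193, 1.052, 0, 1.437], TCP at [550.017, 0.009, 231.281] pointing down, gripper open.
Joint ranges: [-2.65, 2.65], [-0.97, 1.79], [-1.3, 1.35], [-1.93, 2.1], [-1.47, 1.37], [-3.14, 3.14]. Speed limits (rad/s): [2.57, 2.57, 3.14, 3.14, 3.14, 3.14].

INTERFACE

Orientations are given as [roll, pitch, yaw] about the fixed x, y, z axes, in that order (R = Rz(yaw) Ry(pitch) Rx(roll)).
In Python, from bench import bot, solve_ik, imaging gives the robot as it stands. Calls block until the motion is done:
- bot.move_ptp(position, orientation): joint-space move of the TCP to a pose.
- bot.movel(position, rot=None, max_speed=150, threshold=None): straight line of the TCP; rot=None keeps the orientation; max_speed is the mean speed in mm/s. With threshold (N) it stops when the force on the tool has changed by that much, and returns True; else False.
- bot.move_j(angles): joint-space move.
- bot.grip(opening, effort=None): opening from 0.0 (shut) to 1.0 (fully open); effort is the grip in N (None keeps the last); returns when the fingers have stopped.
- bot.dwell(seconds).
- solve_ik(position, orientation): joint angles nearest the present ones, or None.
- bot.get_state(): the state.
- imaging.capture(name): name is "scene" or "side" or "wrist"; returns the picture (400x640x3 uint8, blue, green, red); there is no depth.
- imaging.camera_model(name): a dict with "K" (3x3 intrinsics, pixels), "position" and "rotation" of the camera in the world. Camera axes: x right, y up, looking along -z (the intrinsics and any distortion apply to the point x, -y, -z); pixel columns grow to the right and rows downward; lengths in mm; the calibration is good to about 2 mm. A picture is of the moment at which its call begins: read the wrist's pose just before it. camera_model takes no time and is no camera call; for the wrist camera it gives the pose at the moment of the call.
A pose or a line that the arm cannot do raises bot.IKError and nothing moves.
- bot.sign_off(): hands the job in; it is judged then, once.
The state is a dict: "t": time; "qpos": joint angles; "joint_velocities": joint speeds; "effort": joint torques, N m; "tcp_pos": TCP position; "orientation": TCP orientation; "contact_force": force on the tool from outside, world axes, zero at the start; "wrist_torque": the same for the moment, N m; "opening": opening from 0.0 (shut) to 1.0 (fully open); "gripper_force": force on a finger pad.
Only numpy, scipy, OpenCV 4.12 (cv2) and the standard library are available. Lean on these libraries where they do the work, as an engineer would, in place of code of your own. Each camera call takes 0.05 s, during which the arm holds its last target. There are 200 camera calls.

TASK

Prop the instrument box's cover open: raise the cover with its prop rod, set the foot of the rod on the rail beside the box, and slide it gently toward the front of the box until it drops to the bottom of the holding hole, without ramming the rod against the rail. Then let go, so that the cover stands open and still on its rod. Leave the white bottle, the small blue-flanged solder reel and the roll of tape where they are.

Things in the scene. Friction and masses are not known exactly. Their poses are not given: they have to be found in the camera images.
- box: Grey sheet-metal instrument box fixed to the bench, 200 (x) x 140 (y) x 110 (z) mm, a circuit board inside. Origin: centre of its underside; x to the back, y to the left, z up. Its front (-x: sockets, knob) faces the robot. 'Box frame' below is this frame, in mm. More than 20 N between its rail or strip and the rod counts as ramming.
- cover (a joint): Grey flat cover of the box, 203 x 146 x 6 mm, 0.5 to 0.9 kg, hinged at the back rim. Angle c in rad: 0 = closed, grows as the front edge rises, up to 1.2. It has no knob; a damper (1.5 N m s/rad) slows it, but it sinks shut in 1 to 2 s if let go without its rod. Raise it by pulling up the rod's grip sleeve. About 0.46 to 0.52 when home.
- hinge_line (a point): Point on the cover's hinge line (box frame x = 95, z = 113), 90 to the left of the box's middle, in the plane in which the rod swings. The line runs along the box's y axis.
- rod_pivot (a point): Pivot of the prop rod: on a bracket at the cover's left edge, 185 mm from the hinge line. At cover angle c it lies at box x = 95 - 185 cos c, y = 90, z = 113 + 185 sin c.
- rod (a joint): Angle r (rad) of the prop rod to the cover: 0 = along the cover's edge, pointing to the hinge; grows as the foot swings down and forward, up to 1.9; 0.3 to 0.42 at the start. Straight 8 mm steel rod, 180 mm from pivot to foot. A slightly stiff pivot (0.05 N m) keeps the rod at its angle while nothing pushes it. A point d along the rod lies at box dx = d cos(c+r), dz = -d sin(c+r) from the pivot.
- rod_grip (a point): Where to grasp: middle of a round black sleeve, 12 mm thick, 49 mm long, that turns freely on a bar along box +y (to the left) and ends in a 17 mm disc. The bar is on a crank bent from the rod: at r = 0 and closed cover it lies 40 mm ahead of and 45 mm above the pivot, and turns about it with c + r; this point is 35 mm left of the rod. Fingers come from above and close along box x.
- rod_foot (a point): Centre of the rod's ball foot, 10 mm across. 35 mm above the bench when it stands on the strip, 23 mm at the bottom of the hole. Friction on the strip about 0.25. To slide it forward, tip the sleeve back (box +x). The cover's weight drops a slow foot (10 mm/s) into the hole in about 0.3 s if the sleeve is held loosely, free to sink and to come a few mm back forward; the lip ahead stops it.
- rail: Aluminium rail on the bench along the box's left side, 215 x 32 x 18 mm, under the rod; origin on the bench 88 mm left of the box's. A steel strip 12 mm thick (top 30 mm up) is clamped on it, with one hole 18 (x) x 16 x 12 mm deep: its centre is anywhere from box x = -70 to -20, not measured. Behind it the strip is flat for 71 mm (a foot set down at x = 0 lands there); ahead of it is a lip 14 mm higher, 46 mm long.
- white_bottle: Bystander: white plastic bottle, 33 mm across, 62 mm high, standing on the bench to the left of the box. Origin: centre of its underside.
- blue_spool: Bystander: small solder reel with blue flanges, 37 mm across, 32 mm high, standing on the bench to the right of the box. Origin: centre of its underside.
- tape_roll: Bystander: roll of tape, 52 mm across, 24 mm high, lying on the bench to the left. Origin: centre of its underside.

How it is judged:
By the outcome, as a careful person would: the job done as asked, in the order asked, and still so for the second after the job is handed in, with the robot touching nothing.
It also fails if it takes over 61 s, if anything falls off the work surface, if the arm or the gripper's body presses on something with over 40 N, if the wrist force passes 120 N, or if a joint passes its speed limit or range.

## Working session

There is one attempt and no reset: what is moved stays moved. The work goes in short steps, each a Python script; the robot and the scene stay as the last script left them, time stands still between calls to the robot, and variables do not carry over. Pictures are saved under pics/ and viewed, at most 10 in all, crops included, and the job is handed in when it is done.

```bash
ls; mkdir -p pics
python3 - <<'E'
from bench import bot, solve_ik, imaging
import cv2, numpy as np
for n in ("scene","side","wrist"):
    cv2.imwrite(f"pics/{n}0.png", imaging.capture(n))
    m=imaging.camera_model(n); print(n,{k:(np.round(v,4).tolist() if not isinstance(v,str) else v) for k,v in m.items()})
a=[cv2.imread(f"pics/{n}0.png") for n in("scene","side")]
s=bot.get_state(); print(s)
E
```

```text
pics
scene {'K': [[511.3338, 0.0, 316.1122], [0.0, 511.3338, 203.0945], [0.0, 0.0, 1.0]], 'position': [26.1043, -1040.6818, 611.8764], 'rotation': [1.0625, -0.0191, -0.544]}
side {'K': [[419.5075, 0.0, 322.403], [0.0, 419.5075, 207.9928], [0.0, 0.0, 1.0]], 'position': [304.9289, 432.9578, 563.6557], 'rotation': [1.0129, 0.0156, -2.8756]}
wrist {'K': [[276.888, 0.0, 320.1314], [0.0, 276.888, 196.1577], [0.0, 0.0, 1.0]], 'position': [550.4785, 74.5978, 374.2158], 'rotation': [-0.2934, 0.0007, -0.0007]}
{'t': 0.15, 'qpos': array([-1.34192020e-01,  3.26759673e-01, -1.93348443e-01,  1.05201866e+00,
       -5.76391976e-05,  1.43661742e+00]), 'joint_velocities': array([-0.00229245, -0.00211367,  0.00476685,  0.00041261,  0.00105182,
        0.00087861]), 'effort': array([ 1.04211274e-03, -4.43704247e+01,  2.62664723e+01,  1.04285317e-02,
       -1.23322516e-04, -3.51401161e-05]), 'tcp_pos': array([5.49552014e+02, 5.86628019e-02, 2.30691509e+02]), 'orientation': array([-3.14026645e+00, -1.20861807e-04,  1.57078317e+00]), 'contact_force': array([-0.13640233, -0.53351757,  1.00828454]), 'wrist_torque': array([0.01010428, 0.01947541, 0.02798024]), 'gripper_force': 0.0, 'opening': 1.0024312875308994}
```

View pics/scene0.png

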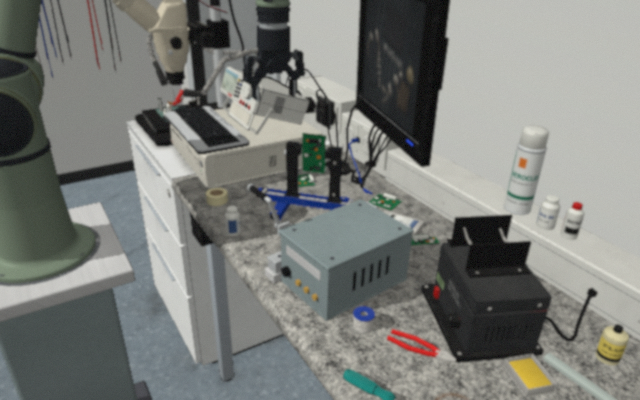

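View pics/side0.png

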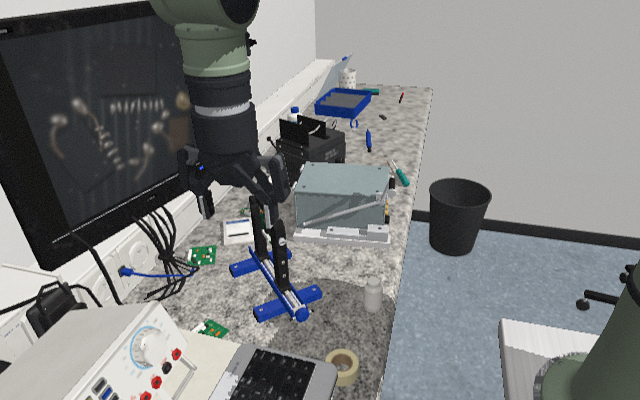

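The scene view shows the box at about (345,255), with cover corners near (282,233), (352,203), (411,238) and (325,270). The side view shows the cover at (345,180), the rod at about (345,210) and the rail at (343,235). I'll zoom in on both.

Run:
```python
import cv2, numpy as np
a=cv2.imread("pics/side0.png")[150:250,280:410]
b=cv2.imread("pics/scene0.png")[190:320,255:425]
cv2.imwrite("pics/c1.png",cv2.resize(a,None,fx=6,fy=6,interpolation=cv2.INTER_CUBIC))
cv2.imwrite("pics/c2.png",cv2.resize(b,None,fx=4.5,fy=4.5,interpolation=cv2.INTER_CUBIC))
```

```text
(no output)
```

View pics/c1.png

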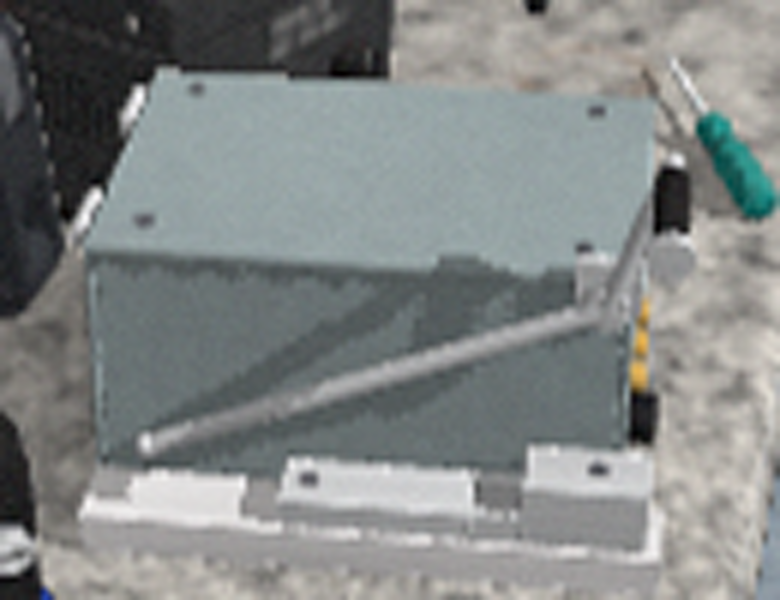

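View pics/c2.png

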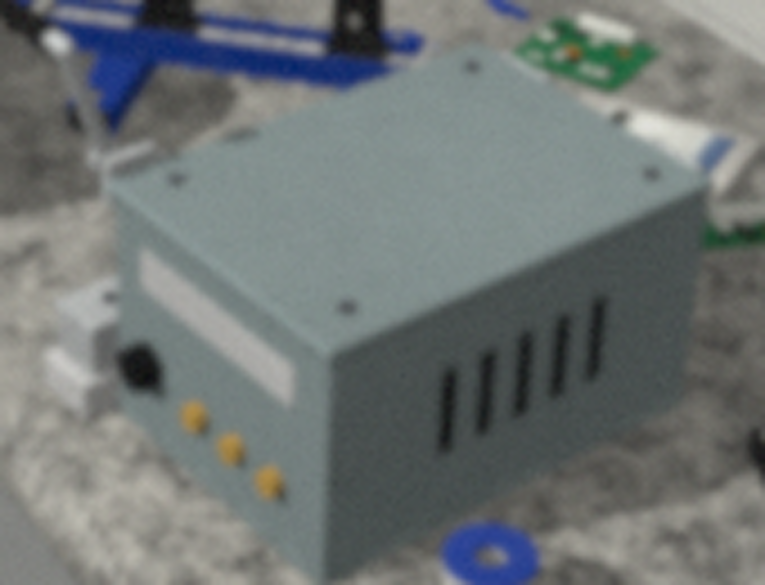

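View pics/wrist0.png

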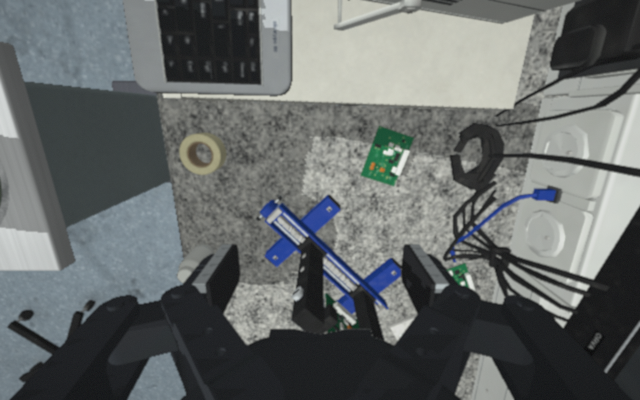

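The crops (side ×6, scene ×4.5) show the four cover corners in both views. The rod foot is at crop (147,443) and the sleeve disc at (672,252). The strip's flat runs from column 280 to 475, the hole from 475 to 525, and the lip from 525 to 655. Next I fit the box pose.

```bash
cat > h.py <<'E'
from bench import bot, solve_ik, imaging
import cv2, numpy as np
from scipy.spatial.transform import Rotation as R
from scipy.optimize import least_squares, brentq
def cam(n):
    m=imaging.camera_model(n); return np.array(m["K"]),np.array(m["position"]),R.from_euler("xyz",m["rotation"]).as_matrix()
def proj(c,P):
    K,p,M=c; q=(np.asarray(P)-p)@M*[1,-1,-1]; q=q@K.T; return q[...,:2]/q[...,2:]
def ray(c,uv):
    K,p,M=c; d=np.linalg.solve(K,[uv[0],uv[1],1.])*[1,-1,-1]; return p,M@d
def b2w(pose,P):
    P=np.asarray(P,float); return R.from_euler("z",pose[2]).apply(P)+[pose[0],pose[1],0]
def w2b(pose,P): return R.from_euler("z",-pose[2]).apply(np.asarray(P)-[pose[0],pose[1],0])
def cut(c,uv,pose,ax,val):   # ray cut with box-frame plane coordinate ax=val
    p,d=ray(c,uv); p=w2b(pose,p); d=R.from_euler("z",-pose[2]).apply(d); return p+d*(val-p[ax])/d[ax]
E
python3 - <<'E'
from h import *
sd,sc=cam("side"),cam("scene")
S=lambda u,v:np.array([u/6+280-.4,v/6+150-.4]); C=lambda u,v:np.array([u/4.5+255-.4,v/4.5+190-.4])
fl,fr,br,bl=[[x,y,116] for x,y in((-101.5,73),(-101.5,-73),(101.5,-73),(101.5,73))]
obs=[(sd,br,S(158,70)),(sd,bl,S(90,248)),(sd,fr,S(655,100)),(sc,fl,C(107,185)),(sc,fr,C(330,355)),(sc,br,C(708,185)),(sc,bl,C(475,42)),(sc,[-100,-70,0],C(325,580))]
f=lambda q:np.concatenate([proj(c,b2w(q,P))-uv for c,P,uv in obs])
r=least_squares(f,[600,-100,0],x_scale=[100,100,.5],loss="soft_l1"); q=r.x
print(q.round(3),f(q).reshape(-1,2).round(1).tolist())
np.save("pose.npy",q)
for n,uv,ax,v in [("foot",S(147,443),1,90),("pivot",S(605,312),1,90),("disc",S(672,252),1,149.5),("sleeveR",S(675,165),1,100.5),("flatfrontedge",S(475,485),2,30),("flatfar",S(478,470),2,30),("flatback",S(285,480),2,30),("lipback",S(527,468),2,44),("lipfront",S(655,468),2,44),("hole_near",S(475,517),2,18),("h2",S(525,517),2,18),("railL",S(80,515),2,18),("railR",S(660,555),2,18)]:
    print(n,cut(sd,uv,q,ax,v).round(1))
E
```

```text
[ 4.89498e+02 -3.96761e+02  1.21000e-01] [[-0.9, -0.1], [-1.7, -0.7], [-0.4, -1.0], [-1.5, -0.2], [-0.2, 0.8], [1.5, -1.0], [-0.4, -0.1], [-1.5, 3.8]]
foot [76.6 90.  42.8]
pivot [-87.5  90.  111.1]
disc [-106.7  149.5  170.1]
sleeveR [-107.   100.5  175.2]
flatfrontedge [-44.5  83.9  30. ]
flatfar [-44.9  74.1  30. ]
flatback [25.3 89.3 30. ]
lipback [-63.4  90.9  44. ]
lipfront [-109.2   85.2   44. ]
hole_near [-45.1  87.3  18. ]
h2 [-63.4  85.   18. ]
railL [100.3 104.1  18. ]
railR [-112.9  102.4   18. ]
```

The fit agrees with the given dimensions: r ≈ 0.40, and the hole runs from about x −63 to −45 in the box frame. Now I plan the linkage path.

```bash
cat >> h.py <<'E'
pose=np.load("pose.npy"); H=np.array([95,113.])
def rot(t,v): return np.array([v[0]*np.cos(t)+v[1]*np.sin(t),-v[0]*np.sin(t)+v[1]*np.cos(t)])
def piv(c): return H+185*np.array([-np.cos(c),np.sin(c)])
def G(c,t): return piv(c)+rot(t,(-40,45))
def F(c,t): return piv(c)+rot(t,(180,0))
def inv(fn,target,guess=(.5,1.3)): return least_squares(lambda q:fn(*q)-target,guess,x_scale=[.1,.1]).x
YAW=np.pi/2+pose[2]; ROT=[np.pi,0,YAW]
def tcp(g,dz=0): return b2w(pose,[g[0],125,g[1]-19+dz])
def gnow():
    b=w2b(pose,bot.get_state()["tcp_pos"]); return np.array([b[0],b[2]+19])
E
python3 - <<'E'
from h import *
g0=G(0,.4); print("G0",g0, tcp(g0))
W=[(0,.4),(.3,.75),(.62,1.1),tuple(inv(F,[-8,47])),tuple(inv(F,[-8,35]))]
for a,b in zip(W,W[1:]):
    q=a
    for s in np.linspace(0,1,6):
        g=G(*a)*(1-s)+G(*b)*s; q=inv(G,g,q); print(np.round([*g,*q,q[1]-q[0],*F(*q)],2))
for f in [(-8,35),(-20,35),(-30,35),(-40,35),(-45,35),(-48,35),(-50,35),(-50,23),(-54,23),(-58,23)]:
    q=inv(F,f); print(f,q.round(3),G(*q).round(1))
for y in (YAW,YAW-np.pi):
    for g in (g0,G(*W[2]),G(*W[-1])):
        for dz in(0,90):
            k=solve_ik(tcp(g,dz),[np.pi,0,y]); print(None if k is None else np.round(k,2))
E
```

```text
G0 [-109.31861436  170.02447842] [ 365.93265633 -285.82320442  151.02447842]
[-109.32  170.02    0.      0.4     0.4    75.79   42.9 ]
[-1.0352e+02  1.8159e+02  5.0000e-02  5.0000e-01  4.4000e-01  6.8620e+01
  3.7390e+01]
[-9.7720e+01  1.9316e+02  1.1000e-01  5.8000e-01  4.7000e-01  6.1840e+01
  3.5160e+01]
[-9.1930e+01  2.0473e+02  1.7000e-01  6.5000e-01  4.8000e-01  5.6130e+01
  3.5890e+01]
[-86.13 216.3    0.24   0.71   0.47  52.02  39.26]
[-80.33 227.86   0.3    0.75   0.45  49.97  44.98]
[-80.33 227.86   0.3    0.75   0.45  49.97  44.98]
[-70.99 237.6    0.36   0.85   0.49  40.82  42.86]
[-61.64 247.34   0.42   0.93   0.51  33.34  43.86]
[-52.3  257.08   0.48   1.     0.52  28.1   47.41]
[-42.95 266.81   0.55   1.06   0.51  25.57  52.97]
[-33.61 276.55   0.62   1.1    0.48  26.08  60.07]
[-33.61 276.55   0.62   1.1    0.48  26.08  60.07]
[-31.41 275.46   0.62   1.14   0.52  19.28  56.7 ]
[-29.21 274.36   0.62   1.18   0.56  12.47  53.71]
[-27.01 273.27   0.62   1.22   0.6    5.66  51.1 ]
[-24.81 272.17   0.62   1.26   0.64  -1.17  48.87]
[-22.61 271.08   0.62   1.3    0.68  -8. 
[... 450 characters left out ...]
9] [-19.8 258.6]
(-45, 35) [0.58  1.489] [-18.2 257.9]
(-48, 35) [0.582 1.506] [-17.3 257.4]
(-50, 35) [0.582 1.518] [-16.7 257.1]
(-50, 23) [0.503 1.476] [-26.1 246.3]
(-54, 23) [0.505 1.499] [-24.9 245.7]
(-58, 23) [0.507 1.522] [-23.7 244.9]
[-0.82  0.25 -0.53  0.8   0.    0.63]
[-0.82  0.16 -0.39  1.02  0.    0.63]
[-0.7   0.26 -0.22  1.09  0.    0.75]
[-0.7   0.22 -0.04  1.31  0.    0.75]
[-0.7   0.26 -0.26  1.05  0.    0.75]
[-0.7   0.22 -0.08  1.26  0.    0.75]
[-0.82  0.25 -0.53  0.8   0.   -2.51]
[-0.82  0.16 -0.39  1.02  0.   -2.51]
[-0.7   0.26 -0.22  1.09  0.   -2.39]
[-0.7   0.22 -0.04  1.31  0.   -2.39]
[-0.7   0.26 -0.26  1.05  0.   -2.4 ]
[-0.7   0.22 -0.08  1.26  0.   -2.4 ]
```

Run:
```python
from h import *
g0=G(0,.4)
s=bot.get_state(); bot.movel(s["tcp_pos"]+[0,0,60],max_speed=200)
bot.move_ptp(tcp(g0,90),ROT)
bot.movel(tcp(g0,0),max_speed=120)
cv2.imwrite("pics/s1.png",imaging.capture("side"))
bot.grip(0.0,40)
s=bot.get_state(); print(s["t"],s["opening"],s["gripper_force"],s["contact_force"],gnow(),s["tcp_pos"])
im=np.vstack([imaging.capture("side")[130:260,240:440].repeat(3,0).repeat(3,1)]); cv2.imwrite("pics/s2.png",im)
```

```text
3.5167 0.12223998892538297 38.91348838806152 [0.64395837 0.51526005 1.62015961] [-109.07652277  170.16058719] [ 366.17768853 -285.83284585  151.16058719]
```

View pics/s2.png

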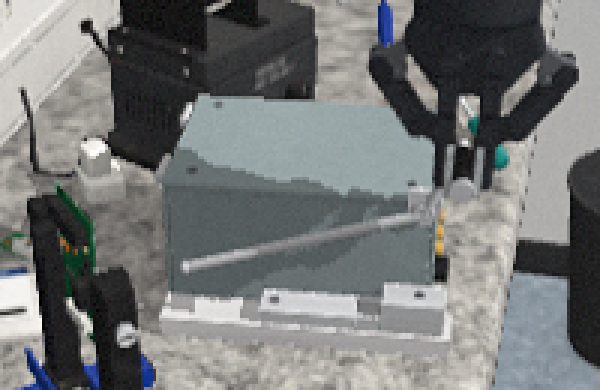

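The picture shows the fingers on either side of the sleeve at crop (462,170), and the rod foot at (186,267). The grip force of 39 N at opening 0.12 confirms the grasp. Next I lift and bring the foot over the strip.

Run:
```python
from h import *
g=gnow(); c,t=inv(G,g,(0,.4)); print("start c,th",c,t)
r0=t-c
for q in [(.12,.12+r0),(.25,.25+r0),(.4,.4+r0),(.55,.55+r0),(.66,1.1),tuple(inv(F,[-8,52]))]:
    bot.movel(tcp(G(*q)),max_speed=60)
s=bot.get_state(); q=inv(G,gnow(),q); print(s["t"],s["contact_force"],s["opening"],gnow(),q,F(*q))
im=imaging.capture("side"); cv2.imwrite("pics/s3full.png",im); cv2.imwrite("pics/s3.png",im[80:260,240:440].repeat(3,0).repeat(3,1))
```

```text
start c,th 0.00026927175669312083 0.40362286945368275
7.0583 [-0.38450846 -5.99680494 -5.42605564] 0.1232960851135681 [-17.57228678 276.0243228 ] [0.65829972 1.32208014] [-7.03243612 51.71669576]
```

View pics/s3.png

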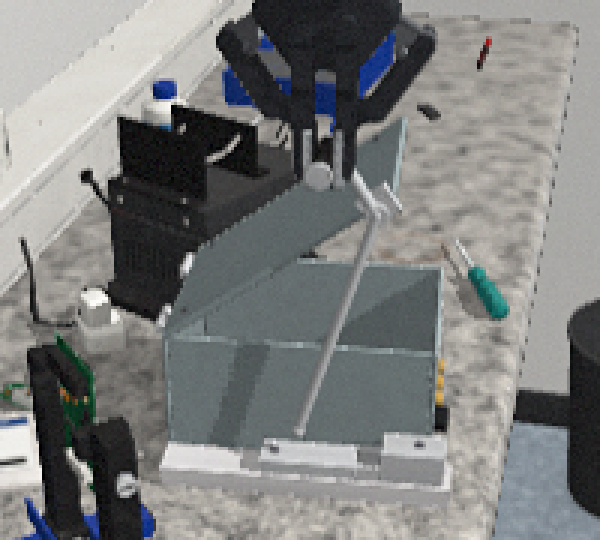

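The cover is up at c ≈ 0.66, with the foot hanging over the flat at crop (300,432). Now I set it down gently at about x = −18.

Run:
```python
from h import *
q=inv(F,[-18,41]); bot.movel(tcp(G(*q)),max_speed=30)
f0=bot.get_state()["contact_force"]; 
hit=bot.movel(tcp(G(*inv(F,[-18,31]))),max_speed=8,threshold=2.5)
s=bot.get_state(); q=inv(G,gnow(),q); print(hit,s["t"],f0,s["contact_force"],gnow(),F(*q))
bot.grip(0.20,20); bot.dwell(.3)
s=bot.get_state(); print(s["t"],s["opening"],s["contact_force"],gnow())
im=imaging.capture("side"); cv2.imwrite("pics/s4full.png",im); cv2.imwrite("pics/s4.png",im[80:260,240:440].repeat(3,0).repeat(3,1))
```

```text
True 8.7333 [-1.5723168  -6.34029856 -2.66444362] [-0.50296208 -0.40748156  2.31070721] [-30.19554341 259.21315967] [-16.32639977  35.08675146]
9.275 0.20179330279282234 [-0.50903405  0.74335145 -0.51001183] [-30.09553244 258.65846458]
```

View pics/s4.png

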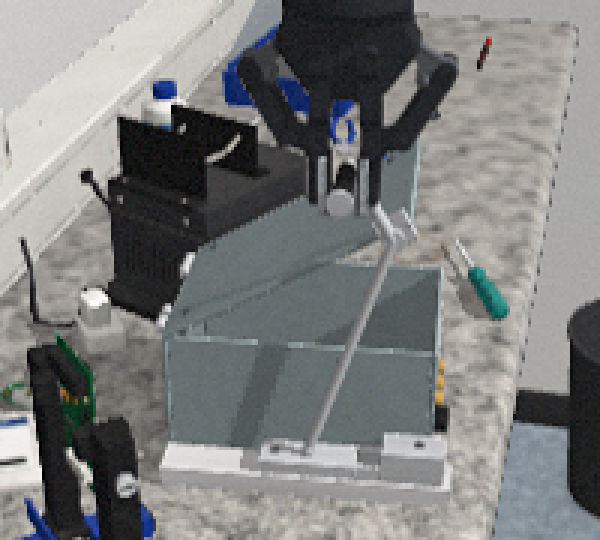

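The foot rests on the flat at crop (311,450), and the sleeve is loose between the fingers. I'll build a numeric rod tracker, check it on saved frames, then start the slide.

```bash
cat >> h.py <<'E'
def rodfit(im,guess=(.55,1.4)):
    sd=cam("side"); g=im.astype(float).mean(2); pts=[]
    for v in range(200,222):
        row=g[v,297:383]; w=np.clip(row-np.median(row)-22,0,None)
        if w.max()<10: continue
        k=int(w.argmax()); sl=slice(max(k-3,0),k+4); u=297+np.average(np.arange(86)[sl],weights=w[sl])
        pts.append(cut(sd,(u,v),pose,1,90)[[0,2]])
    pts=np.array(pts)
    def res(q):
        d=rot(q[1],(1,0)); e=pts-piv(q[0]); return e[:,0]*d[1]-e[:,1]*d[0]
    q=least_squares(res,guess,x_scale=[.1,.1],loss="soft_l1").x
    return q,F(*q),len(pts),np.abs(res(q)).mean()
E
python3 - <<'E'
from h import *
for n in("s3full","s4full"): print(rodfit(cv2.imread(f"pics/{n}.png")))
print(gnow())
bot.movel(tcp([-18.5,256.]),max_speed=4)
s=bot.get_state(); print(s["t"],s["contact_force"],gnow())
im=imaging.capture("side"); cv2.imwrite("pics/s5full.png",im); print(rodfit(im))
E
```

```text
(array([0.63390262, 1.28165584]), array([-2.73546919, 50.04625835]), 22, np.float64(0.21409129715495176))
(array([0.5228786 , 1.26106326]), array([-10.41648031,  33.94989914]), 22, np.float64(0.17327872407566727))
[-30.0690879  258.69888986]
12.475 [-4.0798963  -3.54886466 -0.31749477] [-19.55289452 256.02109192]
(array([0.55010797, 1.35625893]), array([-24.38541347,  33.84066872]), 22, np.float64(0.17218012252455364))
```

Run:
```python
from h import *
bot.movel(tcp([-14.5,256.]),max_speed=4)
print(bot.get_state()["contact_force"],gnow(),rodfit(imaging.capture("side")))
bot.grip(.36); bot.dwell(.3)
s=bot.get_state(); print(s["t"],s["opening"],s["contact_force"],gnow(),rodfit(imaging.capture("side")))
```

```text
[-4.46865715 -4.1994181  -0.56878818] [-15.41780611 255.94557984] (array([0.56498534, 1.4195449 ]), array([-34.12877302,  34.10464221]), 22, np.float64(0.21797596037884895))
14.3083 0.35752440952041065 [-0.03769145  0.8273861   0.05863168] [-14.38098482 256.02699234] (array([0.56380441, 1.4190758 ]), array([-34.16216366,  33.93279465]), 22, np.float64(0.21218137668443243))
```

Run:
```python
from h import *
z=254.
x=-6.0
bot.movel(tcp([-9,z]),max_speed=15)
for i in range(12):
    bot.movel(tcp([x,z]),max_speed=5)
    f=bot.get_state()["contact_force"]
    bot.movel(tcp([x-11,z]),max_speed=35); bot.dwell(.25)
    q,foot,n,e=rodfit(imaging.capture("side")); t=bot.get_state()["t"]
    print(round(t,1),x,f.round(1),q.round(3),foot.round(1),n)
    if foot[1]<28 or t>38: break
    x+=1.0 if foot[0]>-41 else .7
    bot.movel(tcp([x-2.8,z]),max_speed=30)
```

```text
16.4 -6.0 [-4.8 -2.3 -0.9] [0.571 1.458] [-40.5  34.1] 22
18.4 -5.0 [-4.1 -1.   0. ] [0.573 1.472] [-42.7  34.1] 22
20.3 -4.3 [-4.8 -1.6 -1.1] [0.575 1.486] [-45.1  34.3] 22
22.2 -3.5999999999999996 [-4.8 -0.9 -0.4] [0.503 1.509] [-55.9  22.5] 22
```

The foot dropped: tracked z is 22.5 at x ≈ −56, with c = 0.503. Now I open the gripper and withdraw upward.

Run:
```python
from h import *
b=gnow(); bot.grip(1.0); bot.dwell(.2)
bot.movel(tcp([-24,b[1]]),max_speed=30)
bot.movel(tcp([-24,b[1]+100]),max_speed=80); bot.dwell(1)
im=imaging.capture("side"); print(rodfit(im)); bot.dwell(1); im=imaging.capture("side"); print(rodfit(im))
s=bot.get_state(); print(s["t"],s["contact_force"],s["tcp_pos"])
a=im[120:300,240:440].repeat(3,0).repeat(3,1); cv2.imwrite("pics/s6.png",a)
```

```text
(array([0.50545787, 1.51065286]), array([-56.04698174,  22.90395249]), 22, np.float64(0.20999842815923653))
(array([0.50480432, 1.50999091]), array([-55.98655646,  22.80534706]), 22, np.float64(0.23376392553384687))
26.9417 [-0.50941601  0.56472591 -0.0253586 ] [ 450.64699996 -275.55755336  335.03084218]
```

View pics/s6.png

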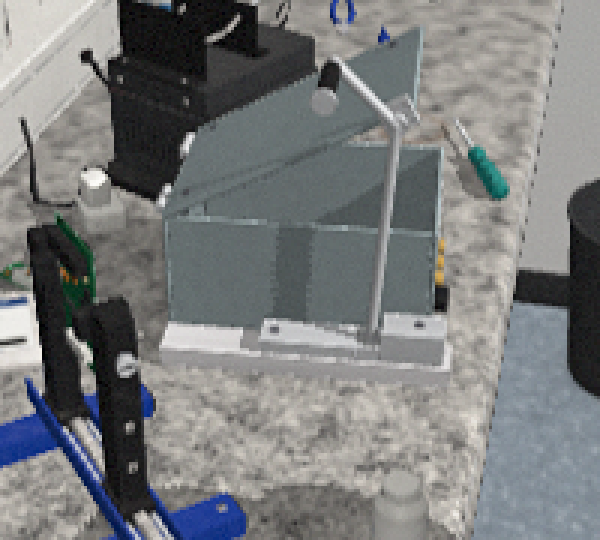

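The cover stands open on its rod. The foot is in the hole at crop (372,335), the gripper is clear of the sleeve at (325,90), and the bottle is in place at (400,505).

```bash
python3 -c "
from bench import bot
print(bot.sign_off())"
```

```text
the job is handed in; nothing more can be done
None
```

The cover stands open and still on its prop rod (c ≈ 0.505 rad), with the foot at the bottom of the holding hole and the gripper clear; I handed the job in at about 27 s.

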